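# Load the gauge bar, free the lever and hold it

### The job

For a calibration check, hang the brass saddle weight astride the middle of the load stand's horizontal bar and let go of it. Then flip the red safety catch on the release unit right over to its stop, and only then pull the black bail lever all the way towards the front of the unit and keep holding it there: the lever is sprung, and the program finishes while still holding it, with the weight still hanging on the bar. Leave the other things on the bench where they are.

Things in the scene. Friction and masses are not known exactly. Their poses are not given: they have to be found in the camera images.
- saddle: loose brass weight, 0.3 to 0.46 kg: inverted V of two splayed legs with round feet, white grip fin on top; stands upright at the start. Origin: underside centre; z up, y along the saddle (and the bar it sits on), x from leg to leg. 80 (x) x 50 (y) x 120 high. Channel between the legs: roof 18 wide, 72 above the origin, 48 wide at the feet; open at both y ends. Half a turn makes no difference
- saddle_fin (a point): grip point in the white fin, 105 above the saddle's origin; axes as the saddle's. The fin is 14 thick (x), 36 long (y), from 80 to 120 above the origin. When the weight hangs on the bar this point is 33 above the bar's top
- stand: load stand, fixed: dark base plate 100 x 185 x 12 and at its +y end an aluminium column (45 x 34, 190 high, face 71 from the bar's middle). Origin on the bench below the middle of the bar; z up, x to the stand's back, y along the bar towards the column
- load_bar (a point): top of the load bar at its middle, 165 above the bench; axes as the stand's. Horizontal steel rod, 12 in diameter, along y, free from y = -69 (black end collar, 18 across) to +66 (column)
- release_box: release unit, fixed: grey box 150 (x) x 110 (y) x 90 high. Origin: centre of its underside on the bench; z up, front faces -x, y to the left seen from its front looking along +x. The catch and the bail lever stand on it
- release_lever (a joint): bail lever, rad: 0 = rest, leaning 0.35 back (+x of the unit); grows as its bar is pulled to the front (-x); stop at 0.8, leaning 0.45 forward; over 0.68 counts as all the way. A return spring pushes it to 0: about 2.7 N at the bar at rest, 6.4 N at the stop. An upright catch blocks it after about 0.07
- lever_bar (a point): centre of the lever's black round handle bar: 16 in diameter, along the unit's y, 115 free between two steel side arms. Moves on an arc of radius 110 about lever_pivot in the unit's x-z plane: at rest 38 behind (+x) and 103 above the pivot, at the stop 48 in front and 99 above. 55 free below it
- lever_pivot (a point): middle of the lever's pivot axis (along the unit's y), 60 above the unit's origin; fixed; axes as the unit's
- catch (a joint): red safety catch, rad: 0 = upright, blocking the lever (starts within 0.15 of that); grows as it is flipped sideways to the unit's left (+y); stop at 1.4, nearly flat; over 1.2 counts as flipped. Axis along the unit's x, 40 to the right (-y) of and 100 above the unit's origin. Stays upright untouched, falls on by itself past about 0.5
- catch_tab (a point): middle of the red round peg near the top of the catch: 16 in diameter, 40 long, along the unit's x, 80 from the catch's axis, standing out in front of the catch plate. Upright it is 180 above the bench, 6 in front (-x) and 40 right (-y) of the unit's origin; flipped, 40 left (+y) and 114 above the bench
- dish: bystander, loose: clear open glass dish, 90 across, 16 high; origin at its underside; not to be disturbed (must stay within 40 of where it started)
- rinse_bottle: bystander, loose: closed white plastic bottle with blue cap, 48 across, 115 high; origin at its underside; not to be disturbed (must stay within 40 of where it started)
- sample_jar: bystander, loose: amber glass jar with black cap, 48 across, 60 high; origin at its underside; not to be disturbed (must stay within 40 of where it started)
- brass_weight: bystander, loose: round brass weight with a knob, 34 across, 50 high; origin at its underside; not to be disturbed (must stay within 40 of where it started)
- slide_case: bystander, loose: flat blue case, 85 x 40, 30 high; origin at its underside; not to be disturbed (must stay within 40 of where it started)
- lens_cell: bystander, loose: aluminium ring, 52 outside, 14 high; origin at its underside; not to be disturbed (must stay within 40 of where it started)
- screwdriver: bystander, loose: screwdriver with orange handle lying flat, about 150 long; origin at its underside; not to be disturbed (must stay within 40 of where it started)

How it is judged:
By the outcome, as a careful person would: the job done as asked, in the order asked, and still so for the second after the job is handed in, while the arm keeps its last pose, push and grip.
It also fails if it takes over 67 s, if anything falls off the work surface, if the arm or the gripper's body presses on something with over 40 N, if the wrist force passes 120 N, or if a joint passes its speed limit or range.

### The arm

A 7-joint arm with a two-finger parallel gripper is mounted at the origin on the work surface. World frame = base frame: x ahead of the robot, y to its left, z up, the work surface at z = 0. Lengths are in m, angles in rad, forces in N, time in s.
With the tool pointing down it reaches from about 0.425 to 0.925 m from the base axis. Payload 6.8 kg.
Tool frame: the origin (TCP) lies between the finger pads; the fingertips stand 17 mm ahead of it and the grasp point (between the pads) lies 2 mm behind it; z points along the fingers, y is the direction in which the jaws open and shut (so a half turn about z gives the same grasp; the last joint's range is limited). The gripper opens to 85 mm and grips with 20 to 120 N. Pads are 22 mm wide; open, the fingers measure 114 mm over their backs; the gripper's body (76 mm by 85 mm) begins 54 mm behind the grasp point. The pads swing forward as they close: fully open they stand 13 mm farther back than shut.
Start: joints at [-1.302, 0.477, 0.022, 1.555, -0.011, 1.109, -0.083], TCP at [0.248, 0.628, 0.248] pointing down, gripper open.
Joint ranges: [-2.96, 2.96], [-0.34, 2.1], [-1.41, 1.46], [0.24, 2.44], [-1.37, 4.51], [0.17, 1.92], [-2.96, 2.96]. Speed limits (rad/s): [2.39, 2.39, 3.14, 3.14, 3.14, 3.14, 3.14].

### API

Orientations are given as a unit quaternion [w, x, y, z].
In Python, from station import bot gives the robot as it stands. The module is installed in compiled form; this text tells all that it offers.
- The arm moves only by the tool carry_out, never from a script. Its argument "moves" is a list of rows, each a list of 3 entries, a list of its own where there are three numbers: the turn, a rotation vector about the tool's x, y, z in degrees, then the shift along the tool's x, y, z in cm, then the finger opening in cm, from 0 to 8.54. A call has 1 to 5 rows; each row is the pose to reach, as a shift and turn from the pose commanded when the call began, along the tool's axes at that moment; what a row does not reach only later rows make up. A row lasts 1/8 s, in which the tool goes at most 62.5 mm and 10.7 degrees, less where a joint would pass 70% of its speed; a pose out of reach is approached as far as the arm can. A call with a gripper value outside its range is refused whole. The fingers move at their own pace and stop on an object; "newtons" is the grip in N (left out, the last holds). Time passes only in rows, so rows that repeat a pose let the fingers close. It gives the time, the measured TCP pose, the force and the opening at its end, in the units of the state.
- bot.get_obs(): the state, without advancing time (a new reading comes with each control period).
- bot.read_camera(name): name is "scene" or "side" or "wrist"; returns the picture (400x640x3 uint8, red, green, blue); there is no depth.
- bot.camera_info(name): a dict with "vertical_fov" (degrees; the focal length in pixels is half the picture's height over the tangent of half this angle, whatever the lens; pixels are square), "cx", "cy" (the principal point, pixels), "k1" (the pictures are not rectified: a ray, as slopes to the right and down, at radius r is drawn at 1 + k1 r^2 times it, then the intrinsics apply), "position" and "attitude" of the camera in the world. Camera axes: x right, y up, looking along -z (the intrinsics and any distortion apply to the point x, -y, -z); pixel columns grow to the right and rows downward; lengths in m; the calibration is good to about 2 mm. A picture is of the moment at which its call begins: read the wrist's pose just before it. camera_info takes no time and is no camera call; for the wrist camera it gives the pose at the moment of the call.
- bot.hand_in(): hands the job in, once; it reports no verdict.
Trained networks look in the newest picture that a camera, given by its name, has taken for a name from the list of things; names that differ only in an ending like _2 or _b are one class to them, and where a whole thing is asked for, a point or a joint stands for the part that bears it (a point fixed in the world has none). Each returns a list of dicts, best first, with "score" (0 to 1); they miss things now and then, are a little off and sometimes report something else, mostly with a low value. They report only what shows in the picture. A call takes as long as a camera call.
- bot.silhouettes(label, camera): "region" (400x640 bool, what is visible of it) and "location" ([column, row] in pixels, amid what is visible of it).
The state is a dict: "t": time; "q": joint angles; "joint_vel": joint speeds; "joint_torque": joint torques, N m; "eef_pos": TCP position; "tool_rot": TCP orientation; "contact_force": force on the tool from outside, world axes, zero at the start; "torque": the same for the moment, N m; "gripper_width": opening from 0.0 (shut) to 1.0 (fully open).
Only numpy, scipy, OpenCV 4.12 (cv2) and the standard library are available. Lean on these libraries where they do the work, as an engineer would, in place of code of your own. Each camera call takes 0.05 s, during which the arm holds its last target. There are 200 camera calls.

## Working session

There is one attempt and no reset: what is moved stays moved. The work goes in short steps, Python scripts to look and compute and a tool call to move; the robot and the scene stay as the last step left them, time stands still between calls to the robot, and variables do not carry over. Pictures are saved under pics/ and viewed, about 8 in all and at most 12, crops included, and the job is handed in when it is done.

Besides the shell and the picture viewer there is one more tool, called after ">>>" by a JSON object that holds its "op" and its "data". carry_out: Moves the arm, as the interface text tells. Its arguments: {"type":"object","properties":{"moves":{"type":"array"},"newtons":{"type":"number"}},"required":["moves"]}

```bash
mkdir -p pics; cat > h.py <<'E'
import numpy as np, cv2
from scipy.spatial.transform import Rotation as R
from scipy.optimize import least_squares
from station import bot
def rot(a):
    a=np.array(a,float)
    if a.shape==(3,3): return a
    return R.from_quat(np.r_[a[1:],a[0]]).as_matrix()
def cam(n):
    c=bot.camera_info(n); f=200/np.tan(np.radians(c["vertical_fov"])/2)
    return dict(f=f,cx=c["cx"],cy=c["cy"],k=c["k1"],p=np.array(c["position"]),R=rot(c["attitude"]))
def proj(c,P):
    v=(np.atleast_2d(P)-c["p"])@c["R"]; s=np.c_[v[:,0],-v[:,1]]/-v[:,2:3]
    s=s*(1+c["k"]*(s**2).sum(1,keepdims=True)); return s*c["f"]+[c["cx"],c["cy"]]
def ray(c,px):
    d=(np.array(px,float)-[c["cx"],c["cy"]])/c["f"]; s=d.copy()
    for _ in range(20): s=d/(1+c["k"]*(s@s))
    v=c["R"]@np.array([s[0],-s[1],-1]); return v/np.linalg.norm(v)
def onz(c,px,z):
    v=ray(c,px); return c["p"]+v*(z-c["p"][2])/v[2]
def tri(obs):
    A=0;b=0
    for c,px in obs:
        v=ray(c,px);M=np.eye(3)-np.outer(v,v);A=A+M;b=b+M@c["p"]
    return np.linalg.solve(A,b)
def save(im,n): cv2.imwrite("pics/"+n+".png",im[:,:,::-1])
def totool(P,o=None):
    o=o or bot.get_obs(); return rot(o["tool_rot"]).T@(np.array(P)-o["eef_pos"])*100
E
cat > a.py <<'E'
from h import *
o=bot.get_obs(); print(o)
ims=[bot.read_camera(n) for n in("scene","side")]
for n,i in zip(("scene","side"),ims): save(i,n+"0"); print(n,bot.camera_info(n))
save(bot.read_camera("wrist"),"wrist0"); print(bot.camera_info("wrist"))
for l in "saddle saddle_fin stand load_bar release_box lever_bar catch catch_tab dish rinse_bottle sample_jar brass_weight slide_case lens_cell screwdriver".split():
    for n in("scene","side"):
        for d in bot.silhouettes(l,n)[:2]:
            if d["score"]>.3: print(l,n,round(d["score"],2),np.round(d["location"]),d["region"].sum(), np.round(onz(cam(n),d["location"],.03),3))
E
python3 a.py
```

```text
{'t': 0.0, 'q': array([-1.30211397,  0.47781238,  0.02236559,  1.55646887, -0.01151917,
        1.10928649, -0.0831133 ]), 'joint_vel': array([-3.19637029e-04,  1.28375974e-03, -1.78044566e-03,  4.71855530e-04,
       -3.23510290e-07, -3.28806474e-04,  5.68111059e-04]), 'joint_torque': array([-6.62956222e-05, -5.96434522e+01,  1.60789076e+00, -2.81192476e+01,
        1.25276449e-02,  9.23612126e-03,  3.23968436e-05]), 'eef_pos': array([0.24816663, 0.62711503, 0.24731059]), 'tool_rot': array([-1.07297448e-04,  1.87290193e-01,  9.82304195e-01, -9.17070230e-04]), 'contact_force': array([ 0.27149097,  0.32330807, -0.97321285]), 'torque': array([-0.03390033,  0.0212414 , -0.03785961]), 'gripper_width': 1.0027939316551793}
scene {'vertical_fov': 55.86545952420975, 'cx': 315.8188891744043, 'cy': 206.21968527916079, 'k1': -0.05584283860544925, 'position': array([ 0.86439958, -0.48835711,  0.9096175 ]), 'attitude': array([0.91827898, 0.3137647 , 0.07626494, 0.2291268 ])}
side {'vertical_fov': 42.28267719416701, 'cx': 323.92903348614345, 'cy': 194.4735476930599, 'k1': 0.012498111539152253, 'po
[... 1706 characters left out ...]
cene 0.81 [353. 299.] 384 [ 0.766 -0.1    0.03 ]
sample_jar side 0.92 [414. 262.] 528 [ 0.771 -0.103  0.03 ]
sample_jar side 0.36 [234. 314.] 324 [ 0.365 -0.225  0.03 ]
brass_weight scene 0.58 [366. 257.] 119 [0.748 0.025 0.03 ]
brass_weight side 0.71 [238. 198.] 488 [0.357 0.219 0.03 ]
brass_weight side 0.47 [392. 230.] 206 [0.748 0.026 0.03 ]
slide_case scene 0.72 [282. 158.] 318 [0.357 0.238 0.03 ]
slide_case scene 0.67 [248. 314.] 243 [ 0.559 -0.256  0.03 ]
slide_case side 0.69 [240. 200.] 495 [0.361 0.207 0.03 ]
lens_cell scene 0.54 [202. 264.] 222 [ 0.375 -0.2    0.03 ]
lens_cell side 0.79 [239. 304.] 276 [ 0.374 -0.196  0.03 ]
screwdriver scene 0.69 [293. 135.] 122 [0.334 0.351 0.03 ]
```

```bash
python3 -c "
import cv2
a=cv2.imread('pics/scene0.png')[110:390,160:440];b=cv2.imread('pics/side0.png')[100:370,200:450]
cv2.imwrite('pics/s1.png',cv2.resize(a,None,fx=2.14,fy=2.14,interpolation=3));cv2.imwrite('pics/s2.png',cv2.resize(b,None,fx=2.2,fy=2.2,interpolation=3))"
```

```text
(no output)
```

View pics/s1.png

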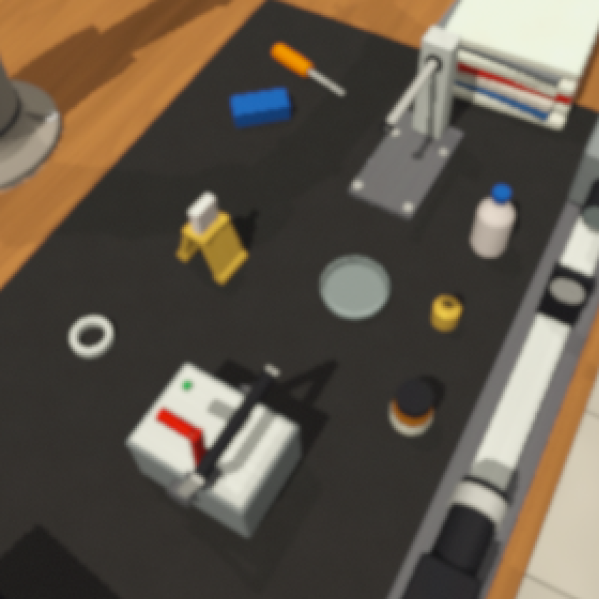

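View pics/s2.png

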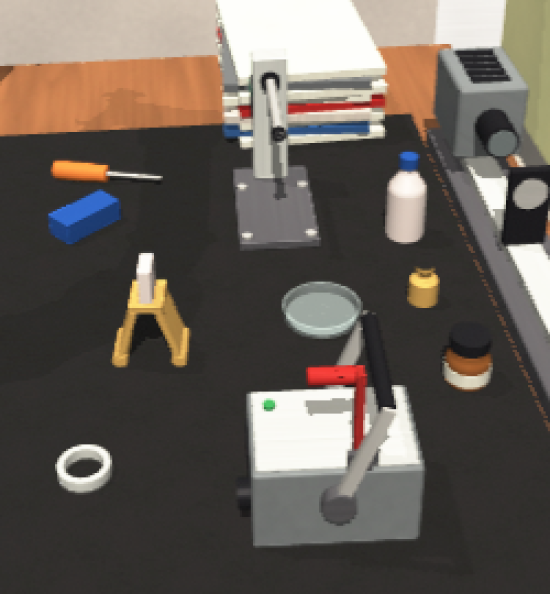

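```bash
cat > b.py <<'E'
from h import *
S,D=cam("scene"),cam("side")
s1=lambda p:np.array(p)/2.14+[160,110]
s2=lambda p:np.array(p)/2.2+[200,100]
def fit(obs,x0,name):
    # obs: (cam, px, modelpt)
    def res(x):
        Rz=R.from_euler("z",x[2]).as_matrix()
        return np.concatenate([(proj(c,Rz@np.array(m)+[x[0],x[1],0])[0]-p) for c,p,m in obs])
    r=least_squares(res,x0,loss="soft_l1"); print(name,np.round(r.x,4),"res",np.round(r.fun,1)); return r.x
st=[(-.05,.105,.012),(.05,.105,.012),(.05,-.08,.012),(-.05,-.08,.012)]
obs=[(D,s2(p),m) for p,m in zip([(235,170),(308,167),(320,241),(241,247)],st)]
obs+=[(S,s1(p),m) for p,m in zip([(465,132),(410,217),(350,190)],st[1:])]
obs+=[(D,s2((279,132)),(0,-.076,.159)),(S,s1((388,126)),(0,-.076,.159))]
fit(obs,[.6,.28,0],"stand")
bx=[(-.075,.055,.09),(.075,.055,.09),(.075,-.055,.09),(-.075,-.055,.09)]
obs=[(D,s2(p),m) for p,m in zip([(247,393),(408,386),(423,460),(255,472)],bx)]
obs+=[(S,s1(p),m) for p,m in zip([(187,362),(300,430),(248,505),(127,440)],bx)]
fit(obs,[.6,-.24,0],"box")
for name in["saddle_fin","catch_tab","lever_bar","saddle"]: pass
obs=[(D,s2((147,257)),(0,-.0,.12)),(S,s1((207,197)),(0,0,.12)),(D,s2((121,361)),(-.035,-.025,.004)),(D,s2((181,361)),(.035,-.025,.004)),
 (S,s1((228,281)),(.036,-.025,.002)),(S,s1((246,262)),(.036,.025,.002)),(S,s1((183,261)),(-.036,-.02,.004))]
fit(obs,[.43,0,0],"saddle")
E
python3 b.py
```

```text
stand [ 0.6007  0.2401 -0.0356] res [-0.2 -0.9 -0.5 -0.8  0.2 -0.5 -0.5 -1.7  0.5  0.5  0.7  0.3 -0.6 -0.2
  0.3  1.7 -0.6  1.9]
box [ 0.6019 -0.2541 -0.0297] res [-0.  -1.6 -0.9 -2.2  2.2  2.6 -0.6  1.6  0.5 -1.2  1.3 -3.3 -0.9  3.9
 -0.   0.5]
saddle [ 0.4385 -0.0182 -0.0753] res [-0.1  1.4 -0.7  2.5 -0.6  0.5  1.6 -0.2 -0.8  0.   1.1 -3.4  1.3 -3.5]
```

```bash
cat >> h.py <<'E'
def mv(P,yaw,o=None):
    "target TCP, pointing down, tool y at angle yaw(rad)"
    o=o or bot.get_obs(); A=rot(o["tool_rot"])
    y=np.array([np.cos(yaw),np.sin(yaw),0]);z=np.array([0,0,-1.]);B=np.c_[np.cross(y,z),y,z]
    print("turn",np.round(R.from_matrix(A.T@B).as_rotvec(degrees=True),2),"shift",np.round(totool(P,o),2),"now",np.round(o["eef_pos"],4),"t",round(o["t"],2))
E
python3 -c "
from h import *
mv([.44,.32,.30],.5);mv([.46,-.018,.28],-.075)"
```

```text
turn [ 0.   -0.   39.76] shift [-29.14 -21.56  -5.17] now [0.2484 0.6277 0.2483] t 1.65
turn [-0.   -0.   72.71] shift [-43.44 -52.25  -3.17] now [0.2484 0.6277 0.2483] t 1.65
```

>>> {"op": "carry_out", "data": {"moves": [[[0, 0, 10], [-5, -3.6, -1], 8.5], [[0, 0, 20], [-10, -7.4, -2], 8.5], [[0, 0, 30], [-15, -11, -3], 8.5], [[0, 0, 40], [-20, -14.8, -4], 8.5], [[0, 0, 40], [-25, -18.5, -4.5], 8.5]]}}

```text
t: 2.28
eef_pos: [0.4127, 0.3638, 0.294]
tool_rot: [0.0, 0.513, 0.859, 0.001]
contact_force: [1.2, 0.6, -0.5]
gripper_width: 0.994
```

```bash
python3 -c "
from h import *
print(bot.get_obs()['q']);mv([.46,-.018,.28],-.075)"
```

```text
[-1.05396928  0.22797954  0.26002517  1.81783387 -0.06541024  1.10245103
 -0.27687785]
turn [ 0.07 -0.06 32.6 ] shift [-35.86 -13.94   1.36] now [0.4127 0.3638 0.294 ] t 2.27
```

>>> {"op": "carry_out", "data": {"moves": [[[0, 0, 8], [-6, -2.3, 0.3], 8.5], [[0, 0, 16], [-12, -4.6, 0.6], 8.5], [[0, 0, 24], [-18, -7, 0.9], 8.5], [[0, 0, 32.6], [-24, -9.3, 1.2], 8.5], [[0, 0, 32.6], [-30, -11.6, 1.4], 8.5]]}}

```text
t: 2.9
eef_pos: [0.4512, 0.0538, 0.2797]
tool_rot: [0.0, 0.733, 0.68, 0.001]
contact_force: [1.2, -0.5, 0.8]
gripper_width: 0.997
```

```bash
python3 -c "
from h import *
print(bot.get_obs()['q']);mv([.45,-.018,.28],-.075)"
```

```text
[-0.75951465  0.06098311  0.5350169   2.04913518 -0.03679244  1.03913491
 -0.28117394]
turn [ 0.05 -0.05  0.03] shift [-7.16  0.41 -0.03] now [0.4512 0.0538 0.2797] t 2.9
```

>>> {"op": "carry_out", "data": {"moves": [[[0, 0, 0], [-4, 0, 0], 8.5], [[0, 0, 0], [-7.2, 0, 0], 8.5], [[0, 0, 0], [-7.2, 0, 0], 8.5]]}}

```text
t: 3.28
eef_pos: [0.4456, -0.0186, 0.2797]
tool_rot: [0.0, 0.734, 0.679, 0.0]
contact_force: [0.3, -0.2, 0.0]
gripper_width: 0.994
```

```bash
cat > c.py <<'E'
from h import *
c=cam("wrist"); im=bot.read_camera("wrist"); save(im,"w1")
for l in("saddle","saddle_fin"):
    for d in bot.silhouettes(l,"wrist")[:2]:
        ys,xs=np.nonzero(d["region"]); print(l,d["score"],d["location"],xs.min(),xs.max(),ys.min(),ys.max(),onz(c,d["location"],.11))
        (q)=cv2.minAreaRect(np.c_[xs,ys].astype(np.float32)); print(q)
print(c["p"],bot.get_obs()["eef_pos"],bot.get_obs()["q"])
E
python3 c.py
```

```text
saddle 0.78 [304.5, 174.3] 276 344 145 209 [ 0.43332231 -0.00966246  0.11      ]
((309.4624328613281, 177.55224609375), (68.20651245117188, 63.388153076171875), 2.0454084873199463)
saddle 0.61 [583.0, 93.2] 562 607 79 109 [0.67627463 0.04225638 0.11      ]
((584.5, 94.0), (30.0, 45.0), 90.0)
saddle_fin 0.92 [307.7, 177.0] 276 344 145 210 [ 0.43591691 -0.01230579  0.11      ]
((310.0, 177.5), (65.0, 68.0), 90.0)
[0.45062642 0.04968109 0.40545936] [ 0.4461036  -0.01513342  0.27953945] [-0.67582788  0.04257944  0.59887975  2.06751629 -0.02833711  1.03870679
 -0.13488385]
```

View pics/w1.png

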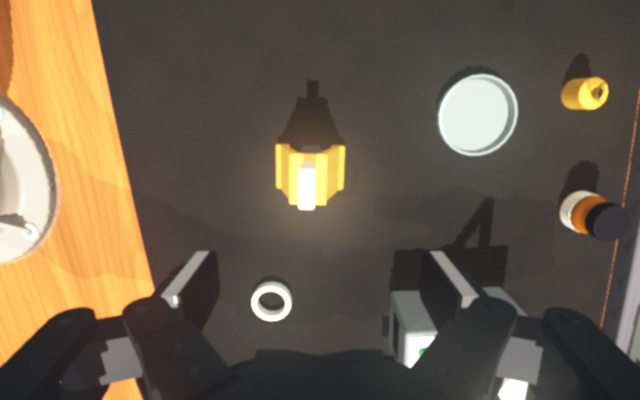

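```bash
cat > d.py <<'E'
from h import *
c=cam("wrist"); im=cv2.imread("pics/w1.png")[:,:,::-1].astype(int)
m=(im.min(2)>170); m[:155]=0;m[215:]=0;m[:,:285]=0;m[:,330:]=0
ys,xs=np.nonzero(m);print(m.sum(),xs.min(),xs.max(),ys.min(),ys.max())
from itertools import product
cor=np.array([(a*.007,b*.018,z) for a,b,z in product((-1,1),(-1,1),(.08,.12))])
def cost(x):
    P=proj(c,cor@R.from_euler("z",x[2]).as_matrix().T+[x[0],x[1],0])
    k=np.zeros((1600,2560),np.uint8); cv2.fillConvexPoly(k,cv2.convexHull(np.round(P*4+1.5).astype(np.int32)),1)
    k=cv2.resize(k.astype(np.float32),(640,400),interpolation=cv2.INTER_AREA)
    return np.abs(k-m).sum()
from scipy.optimize import minimize
for y0 in(-.12,-.03):
    r=minimize(cost,[.4385,-.0182,y0],method="Nelder-Mead",options=dict(initial_simplex=[[.4385,-.0182,y0],[.443,-.0182,y0],[.4385,-.0142,y0],[.4385,-.0182,y0+.08]]));print(r.x,r.fun)
mv([.4385,-.0182,.107],-.075)
E
python3 d.py
```

```text
875 296 315 162 210
[ 0.43440611 -0.01802342 -0.04379825] 88.1875
[ 0.43432281 -0.01810661 -0.06261795] 88.5
turn [ 0.02 -0.03  0.18] shift [-0.37 -0.74 17.25] now [ 0.4461 -0.0151  0.2795] t 3.42
```

>>> {"op": "carry_out", "data": {"moves": [[[0, 0, -0.8], [-0.4, -1, 6], 8.5], [[0, 0, -0.8], [-0.4, -1, 11.5], 6], [[0, 0, -0.8], [-0.4, -1, 15], 5], [[0, 0, -0.8], [-0.4, -1, 17.2], 5], [[0, 0, -0.8], [-0.4, -1, 17.2], 5]]}}

```text
t: 4.05
eef_pos: [0.4347, -0.0184, 0.1062]
tool_rot: [-0.001, 0.727, 0.687, -0.002]
contact_force: [-0.2, -0.3, 1.2]
gripper_width: 0.582
```

```bash
python3 -c "
from h import *
o=bot.get_obs();print(o['contact_force'],o['q'],o['gripper_width']);mv([.4355,-.018,.107],-.055)"
```

```text
[-0.18754943 -0.33409857  1.17992347] [-0.55046341  0.33881458  0.53309556  2.25770343 -0.29642655  0.61375978
  0.14547255] 0.5822625274881181
turn [-0.2   0.06 -0.13] shift [ 0.05  0.07 -0.08] now [ 0.4347 -0.0184  0.1062] t 4.05
```

Close and lift slightly.

>>> {"op": "carry_out", "data": {"moves": [[[0, 0, 0], [0, 0, 0], 0.5], [[0, 0, 0], [0, 0, 0], 0.5], [[0, 0, 0], [0, 0, 0], 0.5], [[0, 0, 0], [0, 0, 0], 0.5], [[0, 0, 0], [0, 0, 0], 0.5]], "newtons": 70}}

```text
t: 4.68
eef_pos: [0.4361, -0.0191, 0.1082]
tool_rot: [0.0, 0.728, 0.686, 0.001]
contact_force: [-2.7, 1.2, 8.2]
gripper_width: 0.153
```

>>> {"op": "carry_out", "data": {"moves": [[[0, 0, 0], [0, 0, -1], 0.5], [[0, 0, 0], [0, 0, -4], 0.5], [[0, 0, 0], [0, 0, -9], 0.5], [[0, 0, 0], [0, 0, -14], 0.5], [[0, 0, 0], [0, 0, -19], 0.5]]}}

```text
t: 5.3
eef_pos: [0.4349, -0.0199, 0.2992]
tool_rot: [-0.0, 0.728, 0.686, -0.0]
contact_force: [0.4, 0.6, -2.5]
gripper_width: 0.15
```

```bash
python3 -c "
from h import *
o=bot.get_obs();print(o['contact_force'],o['q'],o['gripper_width']);mv([.60,.24,.32],-.0356)"
```

```text
[ 0.40994095  0.60788878 -2.5187529 ] [-0.73739488 -0.01262859  0.64828608  2.06369359  0.00857261  1.08816288
 -0.15306127] 0.1495428168451093
turn [-0.01 -0.   -1.39] shift [26.93 14.92 -2.08] now [ 0.4349 -0.0199  0.2992] t 5.3
```

>>> {"op": "carry_out", "data": {"moves": [[[0, 0, -0.5], [3.5, 4, -2], 0.5], [[0, 0, -1.4], [7, 8, -4], 0.5], [[0, 0, -1.4], [10.5, 12, -6], 0.5], [[0, 0, -1.4], [12, 14.9, -6], 0.5], [[0, 0, -1.4], [12, 14.9, -6], 0.5]]}}

```text
t: 5.92
eef_pos: [0.5924, 0.0931, 0.3568]
tool_rot: [0.0, 0.719, 0.695, -0.001]
contact_force: [-1.2, 0.2, -3.1]
gripper_width: 0.153
```

```bash
cat > e.py <<'E'
from h import *
c=cam("wrist"); im=bot.read_camera("wrist"); save(im,"w2"); o=bot.get_obs()
x=[.6007,.2401,-.0356]; Rz=R.from_euler("z",x[2]).as_matrix()
M=np.array([(-.05,-.08,.012),(.05,-.08,.012),(-.05,.105,.012),(.05,.105,.012),(0,-.076,.159),(0,.066,.159),(-.0225,.071,.19),(.0225,.071,.19)])
print(np.round(proj(c,M@Rz.T+[x[0],x[1],0]),1)); print(o["eef_pos"],o["tool_rot"],o["q"])
np.save("w2cam.npy",c,allow_pickle=True)
E
python3 e.py
```

```text
[[ 284.2  103.6]
 [ 359.3  103.7]
 [ 280.9  -52.8]
 [ 363.4  -52.7]
 [ 322.9   99.6]
 [ 323.5  -77.5]
 [ 293.4 -105.9]
 [ 354.7 -105.8]]
[0.59123439 0.09161536 0.3567954 ] [ 7.81003072e-05  7.19220596e-01  6.94780719e-01 -1.21697321e-03] [-0.74064199  0.29991711  0.62267631  1.63761977 -0.18007848  1.26448228
 -0.11883294]
```

View pics/w2.png

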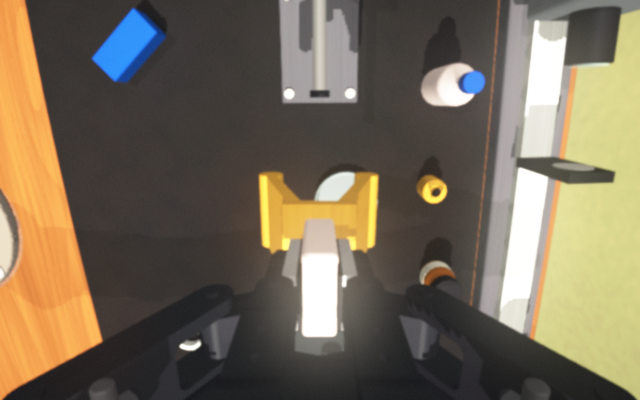

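```bash
python3 -c "
from h import *
mv([.598,.24,.32],-.0356)"
```

```text
turn [-0.09  0.11  0.06] shift [14.86  0.17  3.65] now [0.5912 0.0916 0.3568] t 5.97
```

>>> {"op": "carry_out", "data": {"moves": [[[0, 0, 0], [5, 0, 1], 0.5], [[0, 0, 0], [10, 0.1, 2], 0.5], [[0, 0, 0], [14, 0.2, 3], 0.5], [[0, 0, 0], [14.9, 0.2, 3.6], 0.5], [[0, 0, 0], [14.9, 0.2, 3.6], 0.5]]}}

```text
t: 6.6
eef_pos: [0.5977, 0.2395, 0.321]
tool_rot: [-0.0, 0.719, 0.695, -0.001]
contact_force: [-0.2, -1.0, -3.1]
gripper_width: 0.151
```

```bash
cat > f.py <<'E'
from h import *
save(bot.read_camera("scene"),"sc3"); save(bot.read_camera("side"),"sd3")
a=cv2.imread('pics/sc3.png')[60:240,290:440];b=cv2.imread('pics/sd3.png')[60:240,240:390]
cv2.imwrite("pics/p3.png",cv2.resize(np.hstack([a,b]),None,fx=2.66,fy=2.66,interpolation=3))
mv([.598,.24,.205],-.0356)
E
python3 f.py
```

```text
turn [ 0.03  0.04 -0.12] shift [ 0.22 -0.09 11.71] now [0.5988 0.2378 0.3221] t 6.7
```

View pics/p3.png

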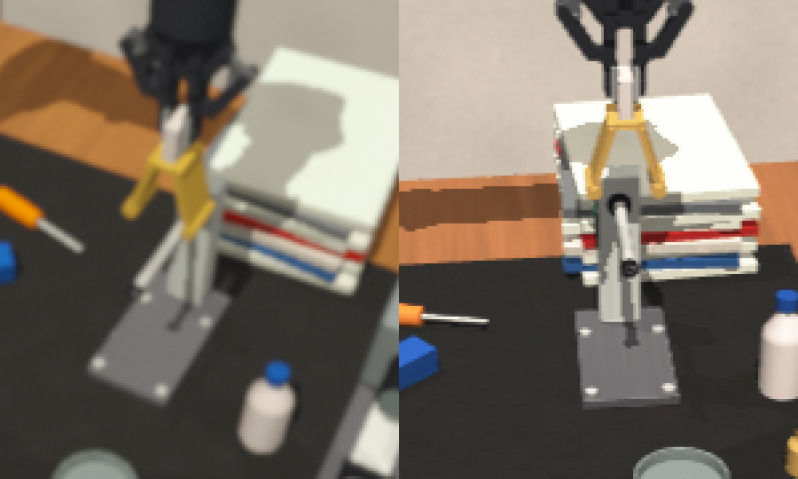

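>>> {"op": "carry_out", "data": {"moves": [[[0, 0, 0], [0.2, 0, 3], 0.5], [[0, 0, 0], [0.2, 0, 6], 0.5], [[0, 0, 0], [0.2, 0, 8.5], 0.5], [[0, 0, 0], [0.2, 0, 10], 0.5], [[0, 0, 0], [0.2, 0, 11], 0.5]]}}

```text
t: 7.32
eef_pos: [0.5991, 0.2414, 0.2115]
tool_rot: [0.0, 0.72, 0.694, 0.0]
contact_force: [0.0, -0.2, -4.3]
gripper_width: 0.156
```

>>> {"op": "carry_out", "data": {"moves": [[[0, 0, 0], [0, 0, 0.3], 0.5], [[0, 0, 0], [0, 0, 0.5], 0.5], [[0, 0, 0], [0, 0, 0.5], 0.5]]}}

```text
t: 7.7
eef_pos: [0.599, 0.2425, 0.207]
tool_rot: [0.0, 0.719, 0.695, 0.0]
contact_force: [0.1, 0.6, -3.4]
gripper_width: 0.151
```

Still carrying the weight; lower a bit more.

>>> {"op": "carry_out", "data": {"moves": [[[0, 0, 0], [0, 0, 0.2], 0.5], [[0, 0, 0], [0, 0, 0.4], 0.5], [[0, 0, 0], [0, 0, 0.4], 0.5]]}}

```text
t: 8.07
eef_pos: [0.5986, 0.2424, 0.2022]
tool_rot: [-0.0, 0.719, 0.695, -0.0]
contact_force: [0.1, -0.6, -3.1]
gripper_width: 0.15
```

>>> {"op": "carry_out", "data": {"moves": [[[0, 0, 0], [0, 0, 0.15], 0.5], [[0, 0, 0], [0, 0, 0.3], 0.5], [[0, 0, 0], [0, 0, 0.3], 0.5]]}}

```text
t: 8.45
eef_pos: [0.599, 0.2424, 0.2012]
tool_rot: [-0.0, 0.719, 0.695, 0.001]
contact_force: [-4.8, -1.4, 8.6]
gripper_width: 0.155
```

>>> {"op": "carry_out", "data": {"moves": [[[0, 0, 0], [0, 0, -0.1], 2.5], [[0, 0, 0], [0, 0, -0.1], 4], [[0, 0, 0], [0, 0, -0.1], 4], [[0, 0, 0], [0, 0, -0.1], 4], [[0, 0, 0], [0, 0, -1], 4]]}}

```text
t: 9.07
eef_pos: [0.5982, 0.2423, 0.209]
tool_rot: [-0.0, 0.719, 0.695, -0.001]
contact_force: [-0.4, 0.3, -0.2]
gripper_width: 0.466
```

>>> {"op": "carry_out", "data": {"moves": [[[0, 0, 0], [0, 0, -2], 4], [[0, 0, 0], [0, 0, -6], 4], [[0, 0, 0], [0, 0, -11], 4], [[0, 0, 0], [0, 0, -15], 4], [[0, 0, 0], [0, 0, -15], 4]]}}

```text
t: 9.7
eef_pos: [0.6007, 0.2424, 0.3651]
tool_rot: [0.001, 0.719, 0.695, 0.004]
contact_force: [0.2, 0.2, -0.0]
gripper_width: 0.47
```

```bash
cat > g.py <<'E'
from h import *
save(bot.read_camera("scene"),"sc4"); save(bot.read_camera("side"),"sd4")
a=cv2.imread('pics/sc4.png')[90:240,310:430];b=cv2.imread('pics/sd4.png')[90:240,260:380]
a2=cv2.imread('pics/sc4.png')[240:390,200:320];b2=cv2.imread('pics/sd4.png')[220:370,290:410]
cv2.imwrite("pics/p4.png",cv2.resize(np.vstack([np.hstack([a,b]),np.hstack([a2,b2])]),None,fx=2,fy=2,interpolation=3)); 
cv2.imwrite("pics/p4.png",cv2.resize(np.hstack([a,b,a2,b2]),None,fx=1.66,fy=1.66,interpolation=3)) if 0 else None
o=bot.get_obs();print(o["q"],o["contact_force"],o["gripper_width"]); mv([.56,-.13,.33],-.03); mv([.56,-.36,.24],-.03)
E
python3 g.py
```

```text
[-0.89072577  0.38491877  0.57332839  1.51647904 -0.21340339  1.30145544
 -0.32901264] [-0.83357902  0.83297906 -0.71874237] 0.4709601781791243
turn [ 0.07 -0.06 -0.28] shift [-37.34  -2.58   3.01] now [0.5988 0.2423 0.3606] t 9.8
turn [ 0.07 -0.06 -0.28] shift [-60.34  -1.79  11.99] now [0.5988 0.2423 0.3606] t 9.8
```

View pics/p4.png

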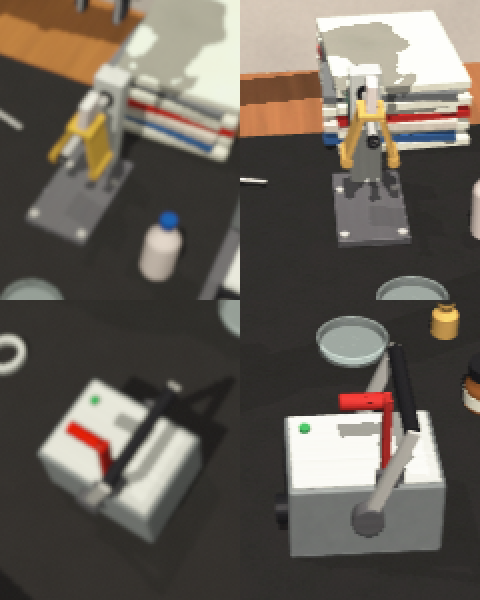

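>>> {"op": "carry_out", "data": {"moves": [[[0, 0, 0], [-5, 0, 0], 2], [[0, 0, 0], [-11, -0.3, 0.5], 0], [[0, 0, 0], [-17, -0.6, 1], 0], [[0, 0, 0], [-23, -0.9, 1.5], 0], [[0, 0, 0], [-29, -1.2, 2], 0]]}}

```text
t: 10.42
eef_pos: [0.5755, -0.0487, 0.3384]
tool_rot: [-0.001, 0.719, 0.695, -0.001]
contact_force: [0.3, -0.6, 0.2]
gripper_width: -0.002
```

>>> {"op": "carry_out", "data": {"moves": [[[0, 0, 0], [-5, 0, 0], 0], [[0, 0, 0], [-11, 0, 0], 0], [[0, 0, 0], [-16, 0, 0], 0], [[0, 0, 0], [-20, 0, 0], 0], [[0, 0, 0], [-20, 0, 0], 0]]}}

```text
t: 11.05
eef_pos: [0.5676, -0.2509, 0.3385]
tool_rot: [-0.0, 0.722, 0.692, -0.001]
contact_force: [-0.6, 0.0, -0.2]
gripper_width: -0.002
```

```bash
cat > i.py <<'E'
from h import *
S,D=cam("scene"),cam("side")
s1=lambda p:np.array(p)/2.14+[160,110]
s2=lambda p:np.array(p)/2.2+[200,100]
print("peg front",tri([(S,s1((160,414))),(D,s2((310,376)))]))
print("lever left end",tri([(S,s1((270,377))),(D,s2((370,315)))]),"right",tri([(S,s1((203,474))),(D,s2((388,405)))]))
c=cam("wrist"); save(bot.read_camera("wrist"),"w5"); o=bot.get_obs()
x=[.6019,-.2541,-.0297]; Rz=R.from_euler("z",x[2]).as_matrix()
M=np.array([(-.075,.055,.09),(.075,.055,.09),(.075,-.055,.09),(-.075,-.055,.09),(-.026,-.04,.18),(.038,.0575,.163),(.038,-.0575,.163)])
print(np.round(proj(c,M@Rz.T+[x[0],x[1],0]),1)); print(o["q"],o["eef_pos"])
E
python3 i.py
```

```text
peg front [ 0.57495572 -0.2902243   0.18189585]
lever left end [ 0.64264322 -0.20147648  0.17004792] right [ 0.63726743 -0.31499682  0.16556365]
[[281.2 118.4]
 [421.2 116.8]
 [415.  214.3]
 [285.3 215.9]
 [329.9 231.7]
 [402.9 117.6]
 [396.7 241.5]]
[-0.22444604  0.37851807  0.72930912  1.61587413 -0.26148552  1.25001853
  0.51507585] [ 0.56855074 -0.24823143  0.33838892]
```

View pics/w5.png

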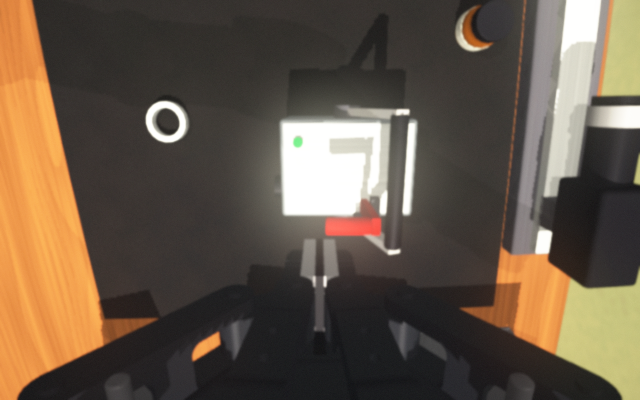

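```bash
python3 -c "
from h import *
mv([.585,-.345,.30],-.03);mv([.585,-.345,.165],-.03);mv([.588,-.25,.165],-.03)"
```

```text
turn [-0.13  0.   -0.47] shift [-9.61  2.02  3.83] now [ 0.5686 -0.2482  0.3384] t 11.1
turn [-0.13  0.   -0.47] shift [-9.61  2.05 17.33] now [ 0.5686 -0.2482  0.3384] t 11.1
turn [-0.13  0.   -0.47] shift [-0.1   1.99 17.33] now [ 0.5686 -0.2482  0.3384] t 11.1
```

>>> {"op": "carry_out", "data": {"moves": [[[0, 0, -0.5], [-5, 1, 1], 0], [[0, 0, -0.5], [-9.7, 2, 3], 0], [[0, 0, -0.5], [-9.7, 2, 8], 0], [[0, 0, -0.5], [-9.7, 2, 13], 0], [[0, 0, -0.5], [-9.7, 2, 17.3], 0]]}}

```text
t: 11.72
eef_pos: [0.5865, -0.3417, 0.1636]
tool_rot: [-0.002, 0.715, 0.699, 0.0]
contact_force: [0.6, 1.2, 0.7]
gripper_width: -0.001
```

>>> {"op": "carry_out", "data": {"moves": [[[0, 0, 0], [1, 0, 0], 0], [[0, 0, 0], [3, 0, 0], 0], [[0, 0, 0], [4.5, 0, 0], 0], [[0, 0, 0], [6, 0, 0], 0], [[0, 0, 0], [7, 0, 0], 0]]}}

```text
t: 12.35
eef_pos: [0.5887, -0.273, 0.1672]
tool_rot: [0.0, 0.716, 0.698, 0.001]
contact_force: [0.9, 0.3, -0.2]
gripper_width: -0.001
```

>>> {"op": "carry_out", "data": {"moves": [[[0, 0, 0], [1, 0, 0], 0], [[0, 0, 0], [2, 0, 0], 0], [[0, 0, 0], [3, 0, 0], 0], [[0, 0, 0], [3, 0, 0], 0]]}}

```text
t: 12.85
eef_pos: [0.5892, -0.2434, 0.1663]
tool_rot: [-0.0, 0.716, 0.698, 0.0]
contact_force: [0.5, -1.2, -0.1]
gripper_width: 0.002
```

```bash
cat > j.py <<'E'
from h import *
ims=[bot.read_camera(n) for n in("scene","side")]
save(ims[0],"sc6");save(ims[1],"sd6")
a=ims[0][240:390,200:320];b=ims[1][220:370,290:410]
save(cv2.resize(np.hstack([a,b]),None,fx=3,fy=3,interpolation=3),"p6")
x=[.6019,-.2541,-.0297]; Rz=R.from_euler("z",x[2]).as_matrix()
for n,im in zip(("scene","side"),ims):
    h=im.astype(int); m=(h[...,0]>120)&(h[...,1]<60)&(h[...,2]<60); m[:240]=0;m[390:]=0
    ys,xs=np.nonzero(m);print(n,m.sum(),xs.mean() if m.any() else 0,ys.mean() if m.any() else 0)
    for th in(1.2,1.4): print(th,np.round(proj(cam(n),np.array([[-.026,-.04+.08*np.sin(th),.1+.08*np.cos(th)],[.014,-.04+.08*np.sin(th),.1+.08*np.cos(th)]])@Rz.T+[x[0],x[1],0]),1).tolist())
print(bot.get_obs()["eef_pos"],bot.get_obs()["contact_force"])
E
python3 j.py
```

```text
scene 10 270.5 296.8
1.2 [[257.8, 287.0], [272.7, 295.2]]
1.4 [[259.7, 288.5], [274.3, 296.6]]
side 182 354.5054945054945 279.25824175824175
1.2 [[337.0, 267.7], [357.0, 266.7]]
1.4 [[336.8, 272.2], [356.5, 271.2]]
[ 0.58892122 -0.24475641  0.16647105] [-0.29652311 -0.84165686  1.19926628]
```

View pics/p6.png

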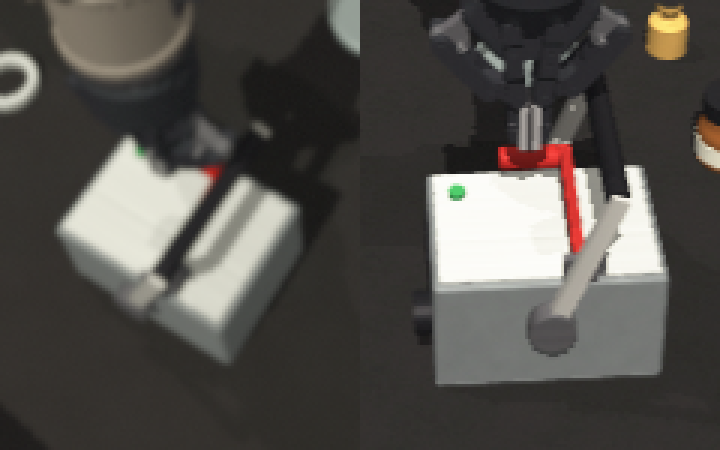

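>>> {"op": "carry_out", "data": {"moves": [[[0, 0, 0], [0, 0, -4], 0], [[0, 0, 0], [0, 0, -8.5], 2], [[0, 0, 0], [-1.5, 3, -8.5], 4], [[0, 0, 0], [-2.5, 5, -8.5], 4], [[0, 0, 0], [-2.5, 5, -8.5], 4]]}}

```text
t: 13.58
eef_pos: [0.6388, -0.272, 0.2511]
tool_rot: [0.0, 0.717, 0.698, -0.0]
contact_force: [0.1, 0.6, -0.2]
gripper_width: 0.467
```

```bash
python3 -c "
from h import *
mv([.6394,-.270,.165],-.03); c=cam('wrist'); print(proj(c,[[.6394,-.270,.163],[.642,-.198,.163],[.638,-.313,.163]]))
save(bot.read_camera('wrist'),'w7');print(bot.get_obs()['gripper_width'])"
```

```text
turn [-0.01  0.07  0.18] shift [0.22 0.06 8.61] now [ 0.6388 -0.272   0.2511] t 13.57
[[320.40758014 207.9484964 ]
 [321.43584869  93.29272875]
 [320.08938398 267.48961472]]
0.467747434476129
```

View pics/w7.png

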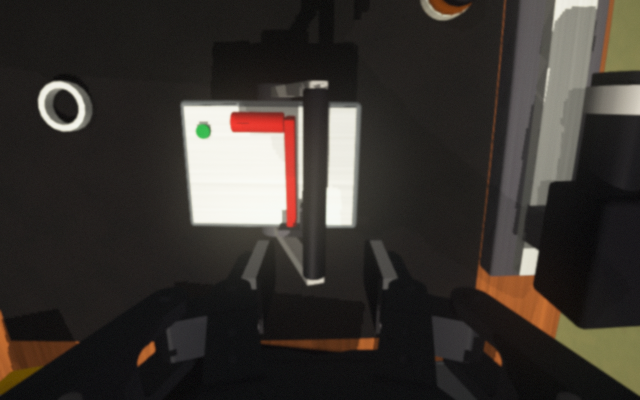

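>>> {"op": "carry_out", "data": {"moves": [[[0, 0, 0], [0.2, -0.3, 4], 4], [[0, 0, 0], [0.2, -0.3, 7], 4], [[0, 0, 0], [0.2, -0.3, 8.6], 4], [[0, 0, 0], [0.2, -0.3, 8.6], 2.5], [[0, 0, 0], [0.2, -0.3, 8.6], 1.2]], "newtons": 30}}

```text
t: 14.25
eef_pos: [0.6356, -0.2691, 0.1665]
tool_rot: [0.001, 0.716, 0.698, 0.0]
contact_force: [0.5, -1.0, -2.8]
gripper_width: 0.176
```

>>> {"op": "carry_out", "data": {"moves": [[[0, 0, 0], [0, 0, 0], 1], [[0, 0, 0], [0, 0, 0], 1], [[0, 0, 0], [0, 0, 0], 1]]}}

```text
t: 14.62
eef_pos: [0.6357, -0.2691, 0.1663]
tool_rot: [0.001, 0.716, 0.698, 0.0]
contact_force: [0.9, -0.0, 3.2]
gripper_width: 0.176
```

>>> {"op": "carry_out", "data": {"moves": [[[0, 0, 0], [0, -1, -0.3], 1], [[0, 0, 0], [0, -2, -0.55], 1], [[0, 0, 0], [0, -3, -0.65], 1], [[0, 0, 0], [0, -3.8, -0.7], 1], [[0, 0, 0], [0, -4.8, -0.65], 1]]}}

```text
t: 15.25
eef_pos: [0.5915, -0.2674, 0.1748]
tool_rot: [0.004, 0.716, 0.698, 0.003]
contact_force: [7.9, 0.3, 0.2]
gripper_width: 0.173
```

>>> {"op": "carry_out", "data": {"moves": [[[0, 0, 0], [0, -1, 0.15], 1], [[0, 0, 0], [0, -1.8, 0.35], 1], [[0, 0, 0], [0, -2.6, 0.55], 1], [[0, 0, 0], [0, -3.2, 0.8], 1], [[0, 0, 0], [0, -3.5, 0.9], 1]]}}

```text
t: 15.88
eef_pos: [0.556, -0.2661, 0.1653]
tool_rot: [0.003, 0.716, 0.698, 0.003]
contact_force: [5.2, 2.5, 7.1]
gripper_width: 0.173
```

>>> {"op": "carry_out", "data": {"moves": [[[0, 0, 0], [0, -0.3, 0.1], 1], [[0, 0, 0], [0, -0.6, 0.25], 1], [[0, 0, 0], [0, -0.6, 0.25], 1], [[0, 0, 0], [0, -0.6, 0.25], 1]]}}

```text
t: 16.38
eef_pos: [0.5501, -0.266, 0.1627]
tool_rot: [0.003, 0.716, 0.698, 0.003]
contact_force: [6.0, 1.9, 5.9]
gripper_width: 0.172
```

```bash
cat > k.py <<'E'
from h import *
ims=[bot.read_camera(n) for n in("scene","side")]
a=ims[0][240:390,200:320];b=ims[1][220:370,290:410]
a2=ims[0][90:240,310:430];b2=ims[1][90:240,260:380]
save(cv2.resize(np.vstack([np.hstack([a,b]),np.hstack([a2,b2])]),None,fx=2,fy=2,interpolation=3),"p8")
o=bot.get_obs();print(o["eef_pos"],o["contact_force"],o["gripper_width"],o["t"],o["q"])
E
python3 k.py
```

```text
[ 0.55010613 -0.26593648  0.16268451] [6.01221167 2.42136592 5.95120003] 0.173381613990807 16.475 [-0.13160034  0.53782206  0.65968334  1.83192281 -0.41460446  0.9048851
  0.6944356 ]
```

View pics/p8.png

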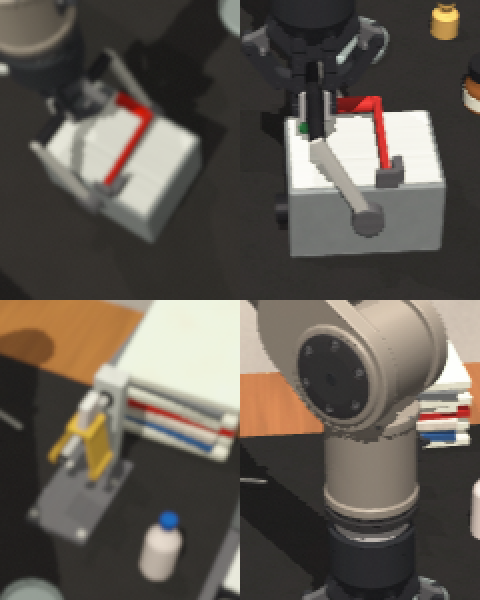

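>>> {"op": "carry_out", "data": {"moves": [[[0, 0, 0], [0, -0.2, 0.1], 1], [[0, 0, 0], [0, -0.3, 0.1], 1], [[0, 0, 0], [0, -0.3, 0.1], 1], [[0, 0, 0], [0, -0.3, 0.1], 1]]}}

```text
t: 16.98
eef_pos: [0.5497, -0.2659, 0.1625]
tool_rot: [0.005, 0.715, 0.699, 0.004]
contact_force: [11.3, 1.4, 5.8]
gripper_width: 0.172
```

```bash
python3 -c "
from h import *
o=bot.get_obs();print(o['eef_pos'],o['contact_force'],o['gripper_width']);print(bot.hand_in())"
```

```text
[ 0.5496924  -0.26594523  0.16254602] [11.27381803  1.35871876  5.75801352] 0.17226705938267248
the job is handed in; nothing more can be done
None
```

I finished all three steps in the order asked and handed the job in at about 17 s of the 67 s allowed. The hand-in gave no verdict.

- **Weight:** I hung the saddle astride the middle of the load bar and let go. The last scene picture, taken with the lever already pulled, still showed it hanging there.
- **Catch:** I pushed the red catch right over. Its peg appeared where the model puts it at 1.4 rad, which is the stop, and the wrist view showed it lying flat.
- **Lever:** I gripped the bail bar and pulled it about 86 mm towards the front. The last 3 mm commanded only raised the push from 6 to 11 N without moving the bar, so it is at its stop. The gripper is still holding it.

**Bystanders:** I did not measure their final positions. The arm's path stayed clear of them, and no unexpected contact force appeared.

**Disagreements:** The cameras differed by 3 to 4 mm on the saddle, load bar and lever bar. I corrected the load bar and lever bar from the wrist pictures and took a value in between for the saddle.

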